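Shut the flip-down front of the mate shelf and spin its wing nut down

TASK

Close up the mate shelf over the drying rack: push its flip-down oak front fully shut with the fingertips, so that the forked tab slips round the stud, and then spin the loose black wing nut down on the tab, clockwise, with repeated fingertip strokes on its wings, until it stops snug. Only push with the fingers from outside: never take the nut, its wings or the panel between the fingers, and leave the cup, bombilla, canister, sugar bowl and everything else on shelf and worktop standing where they are.

Things in the scene. Friction and masses are not known exactly. Their poses are not given: they have to be found in the camera images.
- panel (a joint): Flip-down oak front panel, 440 mm wide, 119 mm tall, 12 mm thick, hinged along its lower edge. Value: how far it leans open towards the robot (rad); 0 = shut, upright against the shelf's ends (a fixed stop). The hinge is stiff: the panel stays where it is left; 2 to 5 N of push near its top edge swings it.
- panel_edge (a point): Middle of the panel's top edge, on its outer face. x points through the panel (12 mm) into the shelf, y along the edge to the shelf's left, z up along the panel; hinge line at z = -119, x = +12 mm. A forked steel tab, 22 mm wide, 3 mm thick, lies on the top edge at the right end (y = -209 mm); with the panel shut it straddles the stud under the wing nut.
- wingnut (a joint): Loose black wing nut on an upright 8 mm stud in the right-hand end of the shelf. Value: how far it is unscrewed (rad), growing counter-clockwise seen from above; 0 = snug on the tab, a firm stop. Clockwise from above tightens it. It spins under about 1 N at the wings, stays where it is left, and sinks 2 mm a turn.
- nut_mid (a point): On the wing nut's axis, 14 mm above its underside. z up, x along the two wings (turns with the nut; at joint 0 along the shelf's length). Hub 20 mm across, 14 mm tall. Flat upright wings, 5 mm thick, reach 33 mm out each way; round ends of 10 mm radius, centred 23 mm out and 3 mm above this point; top 13 mm above. When snug, the tab's top is 14 mm and the oak 17 mm below.
- shelf: Slim oak shelf, fixed, on legs: 440 mm long (y), 150 mm deep (x), front to the robot (-x). Origin on the worktop under its middle; mm from there: shelf floor z 156; hinge line x -75, z 146; stud x -63, y -209; oak under the nut z 265. From x -28 back the shelf's ends rise to z 305: 35 mm behind the stud, so no finger fits there; the other three sides of the nut are free.
- rack: Drying rack, fixed, under and in front of the shelf, with saucers and upturned glasses; 280 x 340 mm, nothing on it higher than 140 mm. Origin at the middle of its underside.
- mate_cup: Bystander, loose on the shelf: blue ceramic mate cup, 82 mm tall, 80 mm across; origin at the centre of its foot. Leave it standing.
- canister: Bystander, loose on the shelf: round green tin canister with a steel lid, 118 mm tall, 85 mm across; origin at the centre of its foot. Leave it standing.
- sugar_bowl: Bystander, loose on the shelf: clear glass sugar bowl with a glass lid on, 92 mm tall, 90 mm across; origin at the centre of its foot. Leave it standing.
- bombilla: Bystander, loose, lying on the shelf floor just behind the front panel: steel bombilla (metal straw), 185 mm long along its own y, 9 mm high; origin at the middle of its underside.
- soap: Bystander, loose on the worktop left of the shelf: amber soap bottle, 180 mm tall, 60 mm across; origin at the centre of its foot.
- mug: Bystander, loose on the worktop at the right: white mug, 95 mm tall, 80 mm across; origin at the centre of its foot.
- sponge: Bystander, loose on the worktop at the left: yellow sponge, 70 x 110 x 30 mm; origin at the middle of its underside.

How it is judged:
On the way, in this order (a step that is already met when the one before it is completed fails the run):
1. the front panel is pushed shut while the wing nut is still unscrewed (value of joint panel below 0.04 rad and value of joint wingnut above 3 rad), for 0.2 s.
2. the wing nut is spun down snug on the tab (value of joint wingnut below 0.35 rad and value of joint panel below 0.04 rad), for 0.2 s.
At the end, for the whole second after the job is handed in: The panel is shut (within 0.04 rad), the wing nut is down snug (within 0.35 rad, about a twentieth of a turn, of its stop) and still, and the things on shelf and worktop stand within 15 mm of where they were (all of step 2 and velocity of joint wingnut between -0.1 and 0.1 rad/s and distance of each of mate_cup, canister, sugar_bowl, bombilla, soap, mug, sponge from where it was at the start of the episode below 0.015 m and angle between each of mate_cup, canister, sugar_bowl, bombilla, soap, mug, sponge's own z axis and vertical below 0.25 rad); the robot touches nothing.
It fails at once if the wing nut is run down while the panel is still open (value of joint wingnut below 2 rad and value of joint panel above 0.08 rad).
It fails at once if the nut or one of its wings is taken between the fingers (contact force between the fingers and wingnut above 0.3 N and y of the grasp point in the frame of nut_mid between -0.005 and 0.005 m and x of the grasp point in the frame of nut_mid between -0.036 and 0.036 m and z of the grasp point in the frame of nut_mid below 0.023 m).
It fails at once if the panel's edge is taken between the fingers (contact force between the fingers and panel above 0.3 N and x of the grasp point in the frame of panel_edge between 0.001 and 0.011 m and z of the grasp point in the frame of panel_edge below 0.01 m).
It fails at once if a bystander on shelf or worktop is shoved over 15 mm, tipped or lifted (distance of any of mate_cup, canister, sugar_bowl, bombilla, soap, mug, sponge from where it was at the start of the episode above 0.015 m or angle between any of mate_cup, canister, sugar_bowl, bombilla, soap, mug, sponge's own z axis and vertical above 0.25 rad).
It also fails if it takes over 56 s, if anything falls off the work surface, if the arm or the gripper's body presses on something with over 40 N, if the wrist force passes 120 N, or if a joint passes its speed limit or range.

ROBOT

A 7-joint arm with a two-finger parallel gripper is mounted at the origin on the work surface. World frame = base frame: x ahead of the robot, y to its left, z up, the work surface at z = 0. Lengths are in m, angles in rad, forces in N, time in s.
With the tool pointing down it reaches from about 0.425 to 0.875 m from the base axis. Payload 4.7 kg.
Tool frame: the origin (TCP) lies midway between the tips of the shut fingers; the grasp point (between the pads) lies 19 mm behind it; z points along the fingers, y is the direction in which the jaws open and shut (so a half turn about z gives the same grasp; the last joint's range is limited). The gripper opens to 87 mm and grips with 3 to 60 N. Pads are 19 mm wide; open, the fingers measure 117 mm over their backs; the gripper's body (75 mm by 190 mm) begins 51 mm behind the grasp point.
Start: joints at [-1.224, 0.321, -0.07, 1.45, 0.023, 1.371, -0.057], TCP at [0.212, 0.614, 0.223] pointing down, gripper open.
Joint ranges: [-2.86, 2.86], [-0.3, 2.09], [-1.38, 1.24], [0.06, 2.45], [-1.56, 4.7], [0.09, 2.05], [-2.69, 2.69]. Speed limits (rad/s): [2.57, 2.57, 3.14, 3.14, 3.14, 3.14, 3.14].

INTERFACE

Orientations are given as a rotation vector (axis times angle).
In Python, from bench import get_state, eyes, job gives the robot as it stands. The module is installed in compiled form; this text tells all that it offers.
- The arm moves only by the shell command python3 -m jog 'ROWS' [FORCE]. ROWS is JSON, a list that holds one entry, the list of rows, each a list of 5 numbers: the opening, from 0 (shut) to 1 (fully open), then the shift along the tool's x, y, z in units of 40 mm (1.0 is 40 mm), then the turn about the tool's z in units of 5 degrees (1.0 is 5 degrees). In form: [[[jaw, dx, dy, dz, turn], ...]]. A call has 1 to 10 rows; each row shifts and turns the commanded pose from where the row before left it, along the tool's axes as they then stand; what a row does not reach is not made up. A row lasts 1/8 s, in which the tool goes at most 62.5 mm and 10.7 degrees, less where a joint would pass 70% of its speed; a pose out of reach is approached as far as the arm can. A call is refused whole if a number of a shift passes 1 or a number of a turn 1, either way. A call with a gripper value outside its range is refused whole. The fingers move at their own pace and stop on an object; FORCE is the grip in N (left out, the last holds). Time passes only in rows, so rows that do not move let the fingers close. It gives the time, the measured TCP pose, the force and the opening at its end, in the units of the state.
- get_state(): the state, without advancing time (a new reading comes with each control period).
- eyes.get_image(name): name is "side" or "top" or "wrist"; returns (picture, depth): 384x512x3 uint8, red, green, blue; 384x512 float32, m along the optical axis (not along the pixel's ray), 0 where there is no reading.
- eyes.camera_params(name): a dict with "camera_matrix" (3x3 intrinsics, pixels), "k1" (the pictures are not rectified: a ray, as slopes to the right and down, at radius r is drawn at 1 + k1 r^2 times it, then the intrinsics apply), "pose" (4x4, takes a point from camera to world coordinates); the wrist camera has in their place "mount" (4x4, takes a point from camera to tool coordinates, whose origin is the TCP and whose axes are the flange's). Camera axes: x right, y down, z forward; pixel columns grow to the right and rows downward; lengths in m; the calibration is good to about 2 mm. A picture is of the moment at which its call begins: read the wrist's pose just before it. camera_params takes no time and is no camera call.
- job.close_job(): hands the job in, once; it reports no verdict.
The state is a dict: "time": time; "joint_positions": joint angles; "qd": joint speeds; "joint_torque": joint torques, N m; "position": TCP position; "tool_rot": TCP orientation; "ft_force": force on the tool from outside, world axes, zero at the start; "torque": the same for the moment, N m; "grip_width": opening from 0.0 (shut) to 1.0 (fully open).
Only numpy, scipy, OpenCV 4.12 (cv2) and the standard library are available. Lean on these libraries where they do the work, as an engineer would, in place of code of your own. Each camera call takes 0.05 s, during which the arm holds its last target. There are 200 camera calls.

## Working session

There is one attempt and no reset: what is moved stays moved. The work goes in short steps, Python scripts to look and compute and a shell command to move; the robot and the scene stay as the last step left them, time stands still between calls to the robot, and variables do not carry over. Pictures are saved under pics/ and viewed, about 8 in all and at most 12, crops included, and the job is handed in when it is done.

```bash
mkdir -p pics; cat > h.py <<'E'
import numpy as np, cv2
from bench import get_state, eyes, job
from scipy.spatial.transform import Rotation as R
def cam(name):
    p=eyes.camera_params(name); s=get_state()
    if 'pose' in p: T=np.array(p['pose'])
    else:
        W=np.eye(4); W[:3,:3]=R.from_rotvec(s['tool_rot']).as_matrix(); W[:3,3]=s['position']; T=W@np.array(p['mount'])
    im,d=eyes.get_image(name)
    return im,d,np.array(p['camera_matrix']),p['k1'],T
def points(d,K,k1,T):
    h,w=d.shape; u,v=np.meshgrid(np.arange(w),np.arange(h))
    x=(u-K[0,2])/K[0,0]; y=(v-K[1,2])/K[1,1]; r0=np.hypot(x,y); r=r0.copy()
    for _ in range(10): r=r0/(1+k1*r*r)
    f=np.where(r0>0,r/np.maximum(r0,1e-9),1)
    P=np.stack([x*f*d,y*f*d,d],-1)@T[:3,:3].T+T[:3,3]
    P[d==0]=np.nan
    return P
def save(n,im): cv2.imwrite('pics/'+n,cv2.cvtColor(im,cv2.COLOR_RGB2BGR))
def show(): 
    s=get_state(); print(round(s['time'],2),np.round(s['position'],4),np.round(R.from_rotvec(s['tool_rot']).as_matrix(),3).tolist(),np.round(s['joint_positions'],2),np.round(s['ft_force'],1),s['grip_width'])
E
python3 - <<'E'
from h import *
show()
for n in ['top','side']:
    im,d,K,k1,T=cam(n); P=points(d,K,k1,T); save(n+'0.png',im); np.savez(n+'0',im=im,P=P)
    print(n,np.round(T,3).tolist(),np.round(K,1).tolist(),k1)
a=np.hstack([np.load('top0.npz')['im'],np.load('side0.npz')['im']])
E
```

```text
0.0 [0.2123 0.6138 0.2215] [[-0.945, 0.327, -0.0], [0.327, 0.945, -0.002], [-0.0, -0.002, -1.0]] [-1.22  0.32 -0.07  1.45  0.02  1.37 -0.06] [ 0.2 -0.2  0. ] 0.9992364711689884
top [[0.015, -0.998, 0.066, 0.446], [-1.0, -0.014, 0.024, -0.033], [-0.023, -0.066, -0.998, 1.346], [0.0, 0.0, 0.0, 1.0]] [[467.8, 0.0, 254.5], [0.0, 467.8, 194.7], [0.0, 0.0, 1.0]] -0.15726929031481973
side [[0.479, 0.746, -0.462, 1.165], [0.877, -0.4, 0.264, -0.37], [0.012, -0.532, -0.847, 1.346], [0.0, 0.0, 0.0, 1.0]] [[450.1, 0.0, 256.5], [0.0, 450.1, 188.3], [0.0, 0.0, 1.0]] -0.16989739462451972
```

View pics/top0.png

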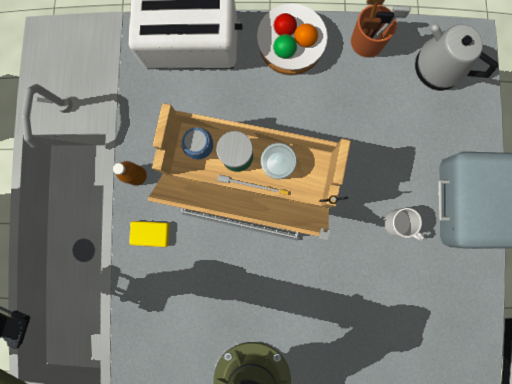

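View pics/side0.png

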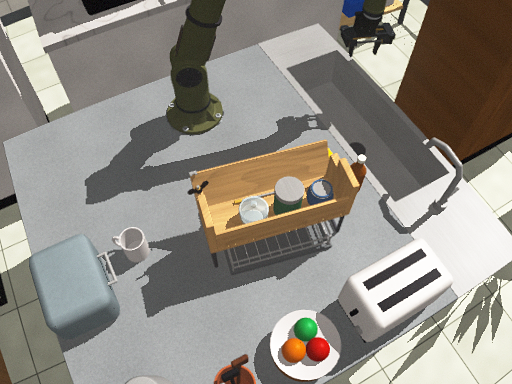

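The top view shows the shelf yawed by about -10°. The wing nut is at about (333,199), the open panel's edge runs (150,200)–(328,232), the fork tab is at (325,235), and the mug is at (405,222). Next I'll measure the shelf, panel and nut from depth.

```bash
python3 - <<'E'
from h import *
D=np.load('top0.npz'); im,P=D['im'],D['P']
hsv=cv2.cvtColor(im,cv2.COLOR_RGB2HSV); z=P[...,2]
oak=(hsv[...,0]>8)&(hsv[...,0]<25)&(hsv[...,1]>70)
reg=np.zeros(z.shape,bool); reg[95:245,140:360]=1
m=(reg&oak&(z>.295)&(z<.315)).astype(np.uint8)
n,l,st,c=cv2.connectedComponentsWithStats(m)
for i in range(1,n):
    if st[i,4]>40:
        q=P[l==i]; print('end',st[i],np.round(np.mean(q,0),4),cv2.minAreaRect((q[:,:2]*1000).astype(np.float32)))
# panel edge & nut
for (u0,u1,v0,v1) in [(320,350,188,212),(315,332,225,242)]:
    sub=np.s_[v0:v1,u0:u1]; g=hsv[sub][...,2]; 
    dark=(g<60)&(z[sub]>.2)
    print('dark',dark.sum(), np.round(np.nanpercentile(z[sub][dark],[5,50,95]),4) if dark.any() else '', )
    q=P[sub][dark]
    if len(q)>5: print(np.round(np.nanmean(q,0),4),cv2.minAreaRect((q[:,:2]*1000).astype(np.float32)))
S=np.load('side0.npz'); im,P2=S['im'],S['P']
for u,v in [(200,230),(240,221),(290,230)]: print(np.round(P[v-6:v+1:2,u],3).tolist())
cr=cv2.resize(np.hstack([D['im'][180:245,310:360],S['im'][165:230,180:230]]),None,fx=8,fy=8,interpolation=cv2.INTER_CUBIC); save('crop1.png',cr[:520])
for u in (170,200,250,300):
    col=P[180:240,u]; print(u,[(v+180,np.round(col[v],3).tolist()) for v in range(0,60,6)])
E
```

```text
end [153 103  19  46 455] [0.6708 0.2064 0.3036] ((671.245849609375, 207.07984924316406), (23.60504913330078, 103.60401153564453), 78.92428588867188)
end [333 139  17  46 437] [ 0.5933 -0.2017  0.3041] ((593.308837890625, -202.02395629882812), (23.456573486328125, 101.08705139160156), 79.61347198486328)
dark 39 [0.28   0.2915 0.2982]
[ 0.5093 -0.1956  0.2906] ((508.1376953125, -189.5570526123047), (55.45735549926758, 10.906874656677246), 89.33255004882812)
dark 0 
[[0.448, 0.155, -0.0], [0.442, 0.155, 0.001], [0.436, 0.156, -0.004], [0.43, 0.155, -0.002]]
[[0.47, 0.027, 0.245], [0.466, 0.027, 0.24], [0.461, 0.027, 0.234], [0.458, 0.038, 0.031]]
[[0.451, -0.091, 0.242], [0.446, -0.091, 0.24], [0.441, -0.091, 0.242], [0.437, -0.092, 0.237]]
170 [(180, [0.558, 0.211, 0.169]), (186, [0.541, 0.207, 0.187]), (192, [0.525, 0.202, 0.208]), (198, [0.509, 0.197, 0.23]), (204, [0.494, 0.195, 0.238]), (210, [0.487, 0.245, -0.005]), (216, [0.469, 0.243, 0.002]), (222, [0.452, 0.244, -0.004]), (228, [0.435, 0.242, 0.002]), (234, [0.417, 0.243, -0.002])]
200 [(180, [0.56, 0.136, 0.157]), (186, [0.5
[... 175 characters left out ...]
 [0.454, 0.155, 0.003]), (228, [0.436, 0.156, -0.004]), (234, [0.419, 0.155, -0.0])]
250 [(180, [0.562, 0.008, 0.156]), (186, [0.547, 0.007, 0.154]), (192, [0.532, 0.007, 0.149]), (198, [0.515, 0.006, 0.176]), (204, [0.499, 0.005, 0.193]), (210, [0.483, 0.004, 0.217]), (216, [0.468, 0.003, 0.241]), (222, [0.456, 0.011, 0.007]), (228, [0.439, 0.01, 0.013]), (234, [0.421, 0.011, -0.002])]
300 [(180, [0.564, -0.12, 0.156]), (186, [0.548, -0.12, 0.16]), (192, [0.533, -0.12, 0.161]), (198, [0.518, -0.121, 0.153]), (204, [0.502, -0.121, 0.155]), (210, [0.486, -0.119, 0.181]), (216, [0.471, -0.118, 0.201]), (222, [0.456, -0.116, 0.226]), (228, [0.442, -0.115, 0.243]), (234, [0.424, -0.133, 0.001])]
```

View pics/crop1.png

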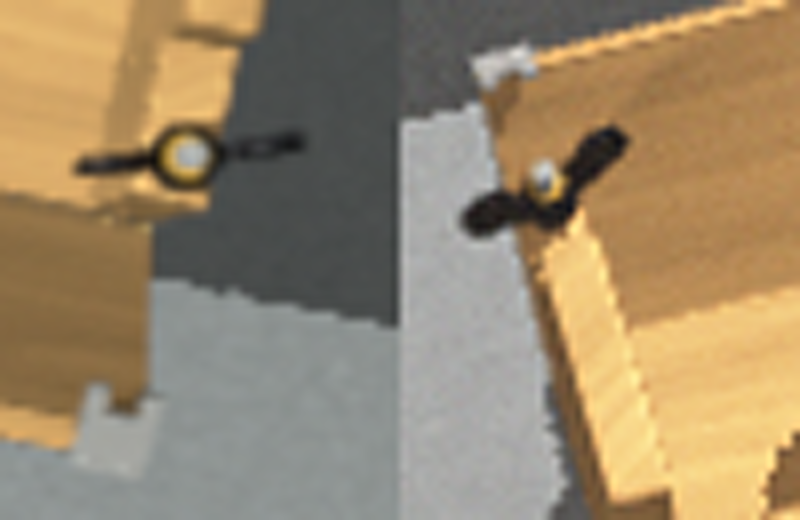

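Findings from depth and the crop:
- **Shelf:** origin is about (0.609, 0.007), with its y axis along (0.187, 0.982). The ends are 416 mm apart and at z 0.304, which matches the given sizes.
- **Stud:** predicted at (0.508, -0.187), seen at (0.509, -0.19).
- **Panel:** leans about 0.55 rad, with its edge at z 0.24.
- **Wings:** about +17° (mod 180°).

I'll lift, shut the fingers and square the tool to the shelf.

```bash
cat >> h.py <<'E'
O=np.array([.6092,.0069]); Y=np.array([.187,.982]); X=np.array([.982,-.187])
def w2s(p): d=np.asarray(p)[...,:2]-O; return np.stack([d@X,d@Y],-1)*1000
def s2w(a): return O+(X*a[0]+Y*a[1])/1000
def go(x,y,z):
    "tool-frame units from here to shelf (x,y) mm, world z mm"
    s=get_state(); Rm=R.from_rotvec(s['tool_rot']).as_matrix()
    t=np.append(s2w((x,y)),z/1000)-s['position']; print('to',x,y,z,'units',np.round(Rm.T@t/.04,2))
def where():
    s=get_state(); Rm=R.from_rotvec(s['tool_rot']).as_matrix()
    a=Rm[:2,1]; print('t',round(s['time'],2),'shelf',np.round(w2s(s['position']),1),'z',round(s['position'][2]*1000,1),'yaw err deg',round(np.degrees(np.arctan2(Y[1],Y[0])-np.arctan2(a[1],a[0])),2),'F',np.round(s['ft_force'],1))
E
python3 -m jog '[[[0,0,0,-1,-0.83],[0,0,0,-1,-0.83],[0,0,0,0,0]]]'; python3 -c "
from h import *
where(); go(-175,40,300); go(-175,40,215)"
```

```text
time: 0.48
position: [0.2128, 0.6158, 0.3063]
tool_rot: [0.294, 3.126, 0.01]
ft_force: [0.5, 0.8, -0.2]
grip_width: 0.743
t 0.47 shelf [-503.1  523.8] z 306.3 yaw err deg -0.03 F [ 0.5  0.8 -0.2]
to -175 40 300 units [ -8.2  -12.1    0.09]
to -175 40 215 units [ -8.2  -12.12   2.21]
```

```bash
python3 -m jog '[[[0,-0.59,-0.86,0,0],[0,-0.59,-0.86,0,0],[0,-0.59,-0.86,0,0],[0,-0.59,-0.86,0,0],[0,-0.59,-0.86,0,0],[0,-0.59,-0.86,0,0],[0,-0.59,-0.86,0,0],[0,-0.59,-0.86,0,0],[0,-0.59,-0.86,0,0],[0,-0.59,-0.86,0,0]]]' >/dev/null; python3 -m jog '[[[0,-0.57,-0.86,0,0],[0,-0.57,-0.86,0,0],[0,-0.57,-0.86,0,0],[0,-0.57,-0.86,0,0],[0,0,0,0,0]]]' ; python3 -c "
from h import *
where(); go(-175,40,215); go(-97,40,235)"
```

```text
time: 2.35
position: [0.4442, 0.0765, 0.3015]
tool_rot: [-0.306, -3.126, 0.002]
ft_force: [-0.6, -0.0, -0.3]
grip_width: 0.007
t 2.35 shelf [-175.    37.5] z 301.5 yaw err deg 0.39 F [-0.6 -0.  -0.3]
to -175 40 215 units [-0.01  0.06  2.16]
to -97 40 235 units [-1.95  0.08  1.66]
```

```bash
python3 -m jog '[[[0,0,0,0.72,0],[0,0,0,0.72,0],[0,0,0,0.72,0],[0,0,0,0,0]]]'; python3 -m jog '[[[0,-0.2,0,-0.05,0],[0,-0.2,0,-0.05,0],[0,-0.2,0,-0.05,0],[0,-0.2,0,-0.05,0],[0,-0.2,0,-0.05,0],[0,-0.2,0,-0.05,0],[0,-0.2,0,-0.05,0],[0,-0.2,0,-0.05,0]]]'; python3 -c "
from h import *
where()"
```

```text
time: 2.85
position: [0.4415, 0.0805, 0.2135]
tool_rot: [-0.293, -3.123, 0.004]
ft_force: [0.4, 0.7, 0.2]
grip_width: 0.005
time: 3.85
position: [0.5074, 0.0682, 0.2324]
tool_rot: [0.295, 3.127, 0.0]
ft_force: [-2.3, 1.8, 1.8]
grip_width: 0.008
t 3.85 shelf [-111.4   41.1] z 232.4 yaw err deg -0.02 F [-2.3  1.8  1.8]
```

```bash
python3 -m jog '[[[0,-0.15,0,0,0],[0,-0.1,0,0,0],[0,-0.1,0,0,0],[0,0,0,0,0]]]'; python3 -c "
from h import *
where()"; python3 -m jog '[[[0,-0.1,0,0,0],[0,-0.05,0,0,0],[0,0,0,0,0]]]';python3 -c "
from h import *
where()"
```

```text
time: 4.35
position: [0.5193, 0.0655, 0.232]
tool_rot: [-0.295, -3.124, 0.001]
ft_force: [-6.0, 0.8, 3.8]
grip_width: 0.007
t 4.35 shelf [-99.2  40.7] z 232.0 yaw err deg -0.01 F [-6.   0.8  3.8]
time: 4.72
position: [0.5191, 0.0655, 0.232]
tool_rot: [-0.291, -3.111, -0.0]
ft_force: [-25.6, 2.2, 15.0]
grip_width: 0.002
t 4.72 shelf [-99.4  40.7] z 232.0 yaw err deg -0.1 F [-25.6   2.2  15. ]
```

The panel met a firm stop, with force rising from 6 to 25 N at a constant position. I'll back off, rise and check.

```bash
python3 -m jog '[[[0,0.15,0,0,0],[0,1,0,0,0],[0,0.5,0,-1,0],[0,0,0,-1,0],[0,0,0,-0.5,0],[0,0,0,0,0]]]'; python3 -c "
from h import *
where(); go(-43,-244,330)
im,d,K,k1,T=cam('top'); P=points(d,K,k1,T); save('top1.png',cv2.resize(im[90:250,140:360],None,fx=3.6,fy=3.6,interpolation=cv2.INTER_CUBIC))
hsv=cv2.cvtColor(im,cv2.COLOR_RGB2HSV); s=np.s_[180:215,315:355]
q=P[s][(hsv[s][...,2]<60)&(P[s][...,2]>.27)]; print(len(q),w2s(q).mean(0),np.percentile(q[:,2],[10,50,90]),cv2.minAreaRect(w2s(q).astype(np.float32)))
"
```

```text
time: 5.48
position: [0.4629, 0.0765, 0.3335]
tool_rot: [0.295, 3.124, 0.002]
ft_force: [-0.5, -0.3, -0.7]
grip_width: 0.009
t 5.47 shelf [-156.7   41. ] z 333.5 yaw err deg 0.02 F [-0.5 -0.3 -0.7]
to -43 -244 330 units [-2.85 -7.12  0.09]
67 [ -63.41181495 -208.83030199] [0.28017146 0.29140706 0.29719567] ((-63.513214111328125, -208.7851104736328), (15.911991119384766, 61.095298767089844), 8.030715942382812)
```

View pics/top1.png

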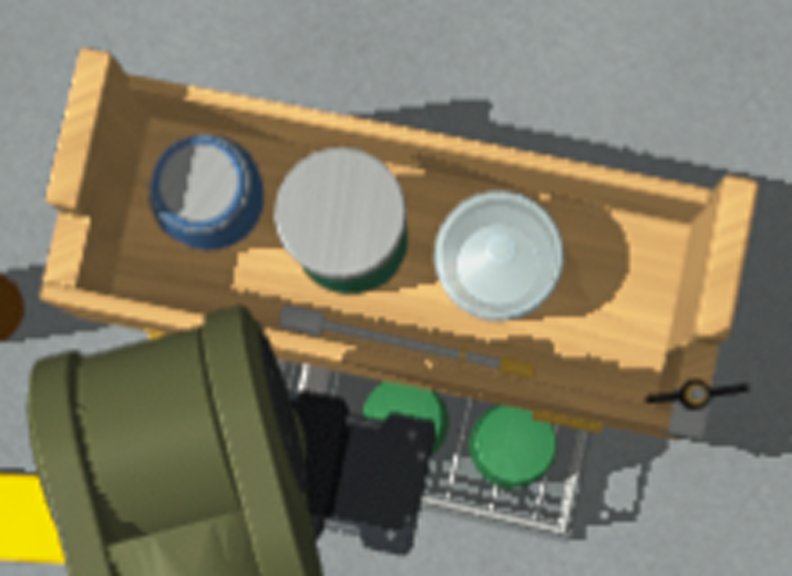

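The panel is shut flush. The nut is at about (695,395) in the crop, which is shelf (-63,-209) as predicted, and its wings are unchanged. Now I'll move to the right of and behind the right-hand wing.

```bash
python3 -m jog '[[[0,-0.36,-0.89,0,0],[0,-0.36,-0.89,0,0],[0,-0.36,-0.89,0,0],[0,-0.36,-0.89,0,0],[0,-0.36,-0.89,0,0],[0,-0.36,-0.89,0,0],[0,-0.36,-0.89,0,0],[0,-0.36,-0.89,0,0],[0,0,0,0,0]]]'; python3 -c "
from h import *
where(); go(-40,-242,330)
def h(f): return 9.5*abs(np.sin(f))+15*abs(np.cos(f))
prev=None
for a in range(-70,-301,-20):
    f=np.radians(a); u=np.array([np.cos(f),np.sin(f)]); t=np.array([np.sin(f),-np.cos(f)])
    rad=28 if a>-100 else 25
    c=np.array([-63,-209])+rad*u-(2.5+h(f))*t
    d=None if prev is None else np.round((c-prev)/40*[-1,1],2); prev=c
    print(a%360,np.round(c,1),d)
"
```

```text
time: 6.65
position: [0.5201, -0.2284, 0.3303]
tool_rot: [-0.305, -3.124, 0.005]
ft_force: [-0.3, 0.4, 0.2]
grip_width: 0.007
t 6.65 shelf [ -43.5 -247.7] z 330.3 yaw err deg 0.37 F [-0.3  0.4  0.2]
to -40 -242 330 units [-0.09  0.15  0.01]
290 [ -37.9 -229.6] None
270 [ -51. -237.] [ 0.33 -0.18]
250 [ -56.  -238.2] [ 0.12 -0.03]
230 [ -64.2 -240.6] [ 0.21 -0.06]
210 [ -74.5 -239. ] [0.26 0.04]
190 [ -84.3 -232. ] [0.25 0.18]
170 [ -90.9 -223.3] [0.16 0.22]
150 [ -94.8 -214. ] [0.1  0.23]
130 [ -93.9 -202.3] [-0.02  0.29]
110 [ -87.1 -191.2] [-0.17  0.28]
90 [ -75. -184.] [-0.3   0.18]
70 [ -70.  -179.8] [-0.12  0.1 ]
```

```bash
python3 -m jog '[[[0,-0.19,0.14,0,0],[0,0,0,0.6,0],[0,0,0,0.65,0],[0,0,0,0,0]]]'; python3 -m jog '[[[0,0.19,0.05,0,0],[0,0.19,0.05,0,0],[0,0.12,-0.03,0,0],[0,0.21,-0.06,0,0],[0,0.26,0.04,0,0],[0,0,0,0,0]]]'; python3 -c "
from h import *
where()"
```

```text
time: 7.15
position: [0.5297, -0.2177, 0.28]
tool_rot: [-0.29, -3.124, -0.002]
ft_force: [-0.1, 0.4, 0.9]
grip_width: 0.006
time: 7.9
position: [0.4913, -0.211, 0.2822]
tool_rot: [-0.295, -3.128, -0.002]
ft_force: [0.5, -0.5, 0.1]
grip_width: 0.006
t 7.9 shelf [ -75.1 -236. ] z 282.2 yaw err deg -0.02 F [ 0.5 -0.5  0.1]
```

```bash
python3 -m jog '[[[0,0.23,0.10,0.03,0],[0,0.16,0.22,0,0],[0,0.1,0.23,0,0],[0,-0.02,0.29,0,0],[0,-0.17,0.28,0,0],[0,-0.3,0.18,0,0],[0,0,0,0,0]]]'; python3 -c "
from h import *
where()
im,d,K,k1,T=cam('side'); im2=cam('top')[0]; im3=cam('wrist')[0]
save('s2.png',np.hstack([cv2.resize(im[150:230,160:240],(400,400)),cv2.resize(im2[170:230,300:360],(400,400))]));save('w2.png',im3)
"
```

```text
time: 8.78
position: [0.5033, -0.1591, 0.2805]
tool_rot: [-0.292, -3.127, 0.002]
ft_force: [0.0, -0.1, 0.2]
grip_width: 0.003
t 8.78 shelf [ -73.  -182.8] z 280.5 yaw err deg -0.11 F [ 0.  -0.1  0.2]
```

View pics/s2.png

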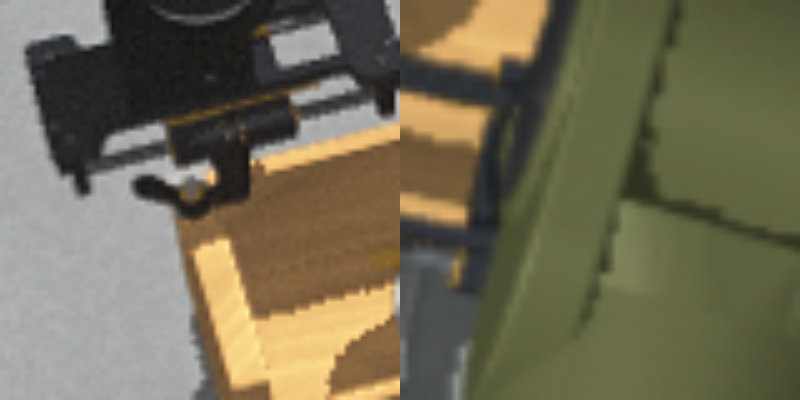

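The picture shows the finger at the left with the right wing pointing at the robot's right. The nut turned about half a turn with no resistance. I'll push on past the 90° mark to feel for the stop.

```bash
python3 -m jog '[[[0,-0.15,0.08,0,0],[0,-0.12,0.04,0,0],[0,0,0,0,0]]]'; python3 -c "
from h import *
where(); go(-82,-180,330); go(-43,-242,330)"
```

```text
time: 9.3
position: [0.514, -0.1573, 0.2809]
tool_rot: [0.294, 3.127, -0.0]
ft_force: [0.4, 0.4, 0.0]
grip_width: 0.005
t 9.3 shelf [ -62.7 -179. ] z 280.9 yaw err deg -0.03 F [0.4 0.4 0. ]
to -82 -180 330 units [ 0.48 -0.02 -1.23]
to -43 -242 330 units [-0.49 -1.57 -1.23]
```

```bash
python3 -m jog '[[[0,0.3,0,0,0],[0,0,0,-1,0],[0,-0.4,-0.8,-0.25,0],[0,-0.4,-0.77,0,0],[0,0,0,0.6,0],[0,0,0,0.65,0],[0,0.27,0,0,0],[0,0.27,0.03,0,0],[0,0.26,0.04,0,0],[0,0.25,0.2,0,0]]]'; python3 -c "
from h import *
where()"; python3 -m jog '[[[0,0.16,0.22,0,0],[0,0.1,0.23,0,0],[0,-0.02,0.29,0,0],[0,-0.17,0.28,0,0],[0,-0.3,0.18,0,0],[0,-0.15,0.08,0,0],[0,-0.12,0.04,0,0],[0,0,0,0,0]]]'; python3 -c "
from h import *
where()"
```

```text
time: 10.55
position: [0.4816, -0.2051, 0.2822]
tool_rot: [0.296, 3.125, 0.0]
ft_force: [0.9, 0.2, 0.9]
grip_width: 0.005
t 10.55 shelf [ -85.6 -232. ] z 282.2 yaw err deg 0.05 F [0.9 0.2 0.9]
time: 11.55
position: [0.5121, -0.1565, 0.2808]
tool_rot: [-0.295, -3.128, 0.001]
ft_force: [0.7, 0.1, -0.3]
grip_width: 0.004
t 11.55 shelf [ -64.8 -178.6] z 280.8 yaw err deg 0.01 F [ 0.7  0.1 -0.3]
```

```bash
python3 -m jog '[[[0,0.3,0,0,0],[0,0,0,-1,0],[0,-0.4,-0.8,-0.25,0],[0,-0.4,-0.77,0,0],[0,0,0,0,0]]]'; python3 -c "
from h import *
where()
im,d,K,k1,T=cam('side'); P=points(d,K,k1,T); im3=cam('wrist')[0]
hsv=cv2.cvtColor(im,cv2.COLOR_RGB2HSV); s=np.s_[165:215,175:225]
q=P[s][(hsv[s][...,2]<60)&(P[s][...,2]>.27)&(P[s][...,2]<.305)&(abs(w2s(P[s])-[-63,-209]).max(-1)<36)]
if len(q): print(len(q),w2s(q).mean(0),np.percentile(q[:,2],[10,50,90]),cv2.minAreaRect(w2s(q).astype(np.float32)))
save('s3.png',np.hstack([cv2.resize(im[150:230,160:240],(300,300)),cv2.resize(im3,(400,300))]))
"
```

```text
time: 12.18
position: [0.5183, -0.2248, 0.3313]
tool_rot: [0.303, 3.127, -0.002]
ft_force: [-0.3, -0.1, -0.2]
grip_width: 0.006
t 12.18 shelf [ -45.9 -244.6] z 331.3 yaw err deg 0.31 F [-0.3 -0.1 -0.2]
71 [ -60.71876467 -205.30697325] [0.2776336  0.28477583 0.29512161] ((-59.920570373535156, -207.30967712402344), (61.478538513183594, 11.320283889770508), 56.68537902832031)
```

View pics/s3.png

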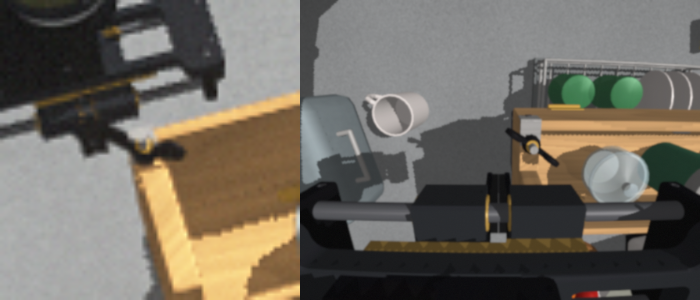

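The wrist view shows the wings now at about 57° (front-right to back-left), so the strokes are turning the nut. Next stroke.

```bash
python3 -m jog '[[[0,0,0,0.6,0],[0,0,0,0.67,0],[0,0.2,0.04,0,0],[0,0.27,0.04,0,0],[0,0.26,0.06,0,0],[0,0.25,0.2,0,0],[0,0.16,0.22,0,0],[0,0.1,0.23,0,0],[0,-0.02,0.29,0,0]]]'; python3 -c "
from h import *
where()"; python3 -m jog '[[[0,-0.17,0.28,0,0],[0,-0.15,0.12,0,0],[0,-0.15,0.06,0,0],[0,0,0,0,0]]]'; python3 -c "
from h import *
where()"; python3 -m jog '[[[0,-0.15,0.08,0,0],[0,-0.12,0.04,0,0],[0,0,0,0,0]]]'; python3 -c "
from h import *
where()"
```

```text
time: 13.4
position: [0.4795, -0.1697, 0.2804]
tool_rot: [0.295, 3.127, 0.001]
ft_force: [-0.5, -0.6, -0.4]
grip_width: 0.006
t 13.4 shelf [ -94.3 -197.7] z 280.4 yaw err deg -0.0 F [-0.5 -0.6 -0.4]
time: 13.9
position: [0.4993, -0.1552, 0.2796]
tool_rot: [-0.295, -3.12, -0.001]
ft_force: [-8.9, 2.4, 5.0]
grip_width: 0.004
t 13.9 shelf [ -77.6 -179.7] z 279.6 yaw err deg 0.03 F [-8.9  2.4  5. ]
time: 14.28
position: [0.501, -0.1549, 0.2788]
tool_rot: [-0.301, -3.097, -0.001]
ft_force: [-35.4, 2.1, 18.6]
grip_width: 0.0
t 14.28 shelf [ -76.  -179.1] z 278.8 yaw err deg 0.33 F [-35.4   2.1  18.6]
```

There is a firm stop with the finger at (-76,-179), where the wing should lie along the shelf. I'll back straight off to the front, rise and verify.

```bash
python3 -m jog '[[[0,0.3,0,0,0],[0,0.5,0,0,0],[0,1,0,0,0],[0,0.3,0,-0.9,0],[0,0,1,-0.7,0],[0,0,1,0,0],[0,0,1,0,0],[0,0,1,0,0],[0,0,1,0,0],[0,0,0,0,0]]]'; python3 -c "
from h import *
where()
im,d,K,k1,T=cam('top'); P=points(d,K,k1,T); im2=cam('side')[0]
hsv=cv2.cvtColor(im,cv2.COLOR_RGB2HSV); s=np.s_[180:215,315:355]
q=P[s][(hsv[s][...,2]<60)&(P[s][...,2]>.27)&(P[s][...,2]<.31)]; print(len(q),w2s(q).mean(0),np.percentile(q[:,2],[10,50,90]),cv2.minAreaRect(w2s(q).astype(np.float32)))
save('s4.png',np.hstack([cv2.resize(im[90:250,140:360],(550,400),interpolation=cv2.INTER_CUBIC),cv2.resize(im2[160:240,180:230],(250,400),interpolation=cv2.INTER_CUBIC)]))
"
```

```text
time: 15.52
position: [0.4684, 0.063, 0.3433]
tool_rot: [-0.286, -3.127, 0.001]
ft_force: [-0.4, -0.5, -0.7]
grip_width: 0.007
t 15.53 shelf [-148.8   28.7] z 343.3 yaw err deg -0.34 F [-0.4 -0.5 -0.7]
69 [ -63.63124917 -208.22676509] [0.27819958 0.28586634 0.29428182] ((-63.68155288696289, -207.96859741210938), (15.763052940368652, 59.01715850830078), 9.58395004272461)
```

View pics/s4.png

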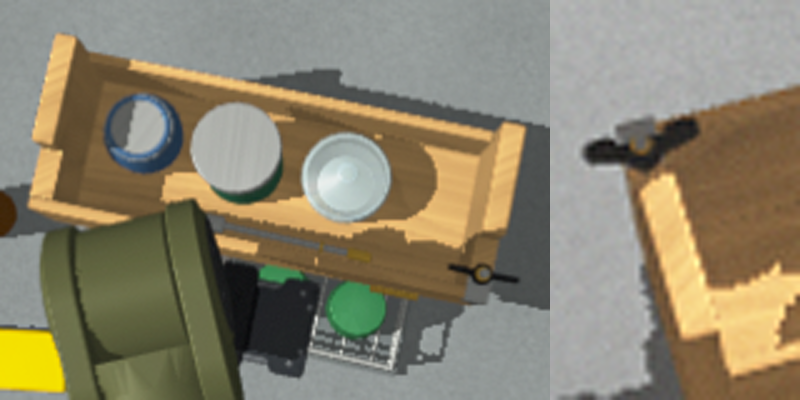

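The wings run (450,266)–(518,280), parallel to the shelf front. The panel is shut, the nut's top has sunk about 3 mm to z≈0.294 (0.295 expected when snug), and the arm is clear. Handing in.

```bash
python3 -c "
from h import *
job.close_job(); where()"
```

```text
the job is handed in; nothing more can be done
the job is handed in; nothing more can be done
```

The shelf front is shut and the wing nut is down snug; I handed the job in at about 15.6 s of the 56 s allowed. No verdict was reported.

**What I did:** I pushed the panel shut with closed fingertips until it met its stop, where the force rose from 6 to 25 N with no further movement. I then gave the nut three clockwise outside strokes of about half a turn each. On the third it stopped firmly (35 N), and I backed off and moved clear.

**Last checks:**
- **Panel:** it looks flush in the top picture.
- **Wing nut:** the wings lie along the shelf to within about 1–2°, judged from the picture. The nut's top is at z≈0.294 m, against 0.295 m expected when snug.
- **Bystanders:** by eye, the cup, canister, bowl and bombilla have not moved; I did not measure them. The soap bottle and sponge are only partly in the last picture, and the mug is not in it, though the arm never came near them.
- **Arm:** the force on the tool was near zero, so it is touching nothing.

**One disagreement:** the fitted-rectangle angle of the wings (about 10°) was unreliable. It also misread the starting angle, so I relied on the picture and the firm stop instead.

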